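# Count three steel nuts into the trough of the counting tray

## Robot

A 7-joint arm with a two-finger parallel gripper is mounted at the origin on the work surface. World frame = base frame: x ahead of the robot, y to its left, z up, the work surface at z = 0. Lengths are in m, angles in rad, forces in N, time in s.
With the tool pointing down it reaches from about 0.425 to 0.875 m from the base axis. Payload 9.9 kg.
Tool frame: the origin (TCP) lies midway between the tips of the shut fingers; the grasp point (between the pads) lies 19 mm behind it; z points along the fingers, x is the direction in which the jaws open and shut, and the axes are right-handed (so a half turn about z gives the same grasp; the last joint's range is limited). The gripper opens to 85 mm and grips with 20 to 120 N. Pads are 22 mm wide; open, the fingers measure 114 mm over their backs; the gripper's body (76 mm by 85 mm) begins 54 mm behind the grasp point. The pads swing forward as they close: fully open they stand 13 mm farther back than shut.
Start: joints at [-1.209, 0.576, 0.025, 1.437, -0.015, 1.129, -0.057], TCP at [0.291, 0.609, 0.231] pointing down, gripper open.
Joint ranges: [-2.76, 2.76], [-0.34, 2.15], [-1.52, 1.57], [0.19, 2.46], [-1.09, 4.23], [0.17, 1.99], [-2.82, 2.82]. Speed limits (rad/s): [2.22, 2.22, 3.01, 3.01, 3.14, 3.14, 3.14].

## Interface

Orientations are given as a rotation vector (axis times angle).
In Python, from workcell import arm gives the robot as it stands. Calls block until the motion is done:
- arm.movep(position, orientation): joint-space move of the TCP to a pose.
- arm.move_l(position, rotation=None, max_speed=0.15): straight line of the TCP; rotation=None keeps the orientation; max_speed is the mean speed in m/s.
- arm.set_joints(angles): joint-space move.
- arm.move_gripper(opening, effort=None): finger opening in m; effort is the grip in N (None keeps the last); returns when the fingers have stopped.
- arm.hold(seconds).
- arm.ik(position, orientation): joint angles nearest the present ones, or None.
- arm.observe(): the state.
- arm.get_image(name): name is "scene" or "top"; returns a dict with "color" (420x560x3 uint8, blue, green, red), "fovy" (degrees; the focal length in pixels is half the picture's height over the tangent of half this angle, whatever the lens; pixels are square), "cx", "cy" (the principal point, pixels), "camera_from_world" (4x4, takes a point from world to camera coordinates). Camera axes: x right, y up, looking along -z (the intrinsics and any distortion apply to the point x, -y, -z); pixel columns grow to the right and rows downward; lengths in m; the calibration is good to about 2 mm. A picture is of the moment at which its call begins. There is no depth.
A pose or a line that the arm cannot do raises arm.PlanningError and nothing moves.
- arm.hand_in(): hands the job in, once; it reports no verdict.
The state is a dict: "time": time; "joints": joint angles; "joint_velocities": joint speeds; "joint_efforts": joint torques, N m; "tcp_pos": TCP position; "orientation": TCP orientation; "force": force on the tool from outside, world axes, zero at the start; "torque": the same for the moment, N m; "gripper_width": finger opening in m.
Only numpy, scipy, OpenCV 4.12 (cv2) and the standard library are available. Lean on these libraries where they do the work, as an engineer would, in place of code of your own. Each camera call takes 0.05 s, during which the arm holds its last target.

## Task

Count out the order at the hardware counter: with the fingertips, sweep the three steel nuts across the deck of the counting tray and over its open edge, so that all three end up lying in the trough. Slide them, do not pick any nut up. Leave the brass nut where it lies on the deck, and do not disturb the things standing around the tray.

Things in the scene. Friction and masses are not known exactly. Their poses are not given: they have to be found in the camera images.
- counting_tray: Blue parts-counting tray, fixed, 260 (y) x 256 mm (x). Origin on the counter; z up; yaw within 0.4 rad of 0, where the trough is on the robot's side. Flat white deck: x -85 to +105, y -125 to +125 mm, top 32 mm above the counter. A 4 mm thick wall, top 44 mm above the counter, bounds the deck at x = +105 and y = -125 and +125 mm; its edge at x = -85 mm is open, with the trough below it.
- trough_floor (a point): Middle of the floor of the tray's trough: a channel along the deck's whole open edge, tray x = -143 to -85 mm, y = -125 to +125 mm, floor 6 mm above the counter (26 mm below the deck). Outer wall (x = -147 to -143 mm): top 40 mm above the counter. At its +y end it runs into a short tapering spout (to y = +176 mm) with a low lip. Axes as the tray's.
- steel_nut_1_center (a point): Bright zinc-grey steel hexagon nut, 30 mm across flats, 34.6 mm across corners, 16 mm high, about 65 g, flat on the deck at any yaw. The point is its centre, half-way up; z along the bore. The four nuts start side by side in random order about 58 mm apart along the tray's y (within +-95 mm), at x = -25 to +35 mm, so the way straight to the open edge is clear.
- steel_nut_2_center (a point): Bright zinc-grey steel hexagon nut, 30 mm across flats, 34.6 mm across corners, 16 mm high, about 65 g, flat on the deck at any yaw. The point is its centre, half-way up; z along the bore. The four nuts start side by side in random order about 58 mm apart along the tray's y (within +-95 mm), at x = -25 to +35 mm, so the way straight to the open edge is clear.
- steel_nut_3_center (a point): Bright zinc-grey steel hexagon nut, 30 mm across flats, 34.6 mm across corners, 16 mm high, about 65 g, flat on the deck at any yaw. The point is its centre, half-way up; z along the bore. The four nuts start side by side in random order about 58 mm apart along the tray's y (within +-95 mm), at x = -25 to +35 mm, so the way straight to the open edge is clear.
- brass_nut_center (a point): Yellow brass hexagon nut, 30 mm across flats, 34.6 mm across corners, 16 mm high, about 65 g, flat on the deck at any yaw. The point is its centre, half-way up; z along the bore. It stays where it is, in one of the four lanes.
- hole_saw_center (a point): Bystander: black hole saw, 60 mm diameter, 80 mm high with its hexagon shank, standing teeth down on the counter to the +y side of the tray. The point is on its axis, 40 mm up.
- screw_carton_center (a point): Bystander: cardboard screw carton, 60 x 95 x 48 mm high, with a red and white band, standing on the counter to the -y side of the tray. The point is its centre.
- grease_tin_center (a point): Bystander: round green tin with an aluminium lid, 67 mm diameter, 70 mm high, standing on the counter beyond the tray's far wall (+x side). The point is its centre, 35 mm up.
There are look-alikes about, which are no part of the job. Leave any orange look-alike of the part that bears steel_nut_1_center alone. Of the things that look like the part that bears grease_tin_center, the larger one is meant.

How it is judged:
By the outcome, as a careful person would: the job done as asked, in the order asked, and still so for the second after the job is handed in, with the robot touching nothing.
It also fails if it takes over 53 s, if anything falls off the work surface, if the arm or the gripper's body presses on something with over 40 N, if the wrist force passes 120 N, or if a joint passes its speed limit or range.

## Working session

There is one attempt and no reset: what is moved stays moved. The work goes in short steps, each a Python script; the robot and the scene stay as the last script left them, time stands still between calls to the robot, and variables do not carry over. Pictures are saved under pics/ and viewed, and the job is handed in when it is done.

```bash
mkdir -p pics; ls
python3 - <<'E'
from workcell import arm
import cv2,numpy as np,pickle
d={}
for n in("scene","top"):
    i=arm.get_image(n); d[n]=i; cv2.imwrite(f"pics/{n}0.png",i["color"])
    print(n,{k:v for k,v in i.items() if k!="color"})
pickle.dump(d,open("im0.pkl","wb"))
s=arm.observe();print(s["time"],s["tcp_pos"],s["orientation"],s["gripper_width"])
E
```

```text
pics
scene {'fovy': 50.77303123793299, 'cx': 275.3058625005973, 'cy': 208.67814418468402, 'camera_from_world': array([[-0.54489447,  0.83842499,  0.01155633,  0.33046023],
       [-0.68863   , -0.45532075,  0.56433301,  0.41590842],
       [ 0.47841274,  0.2995439 ,  0.82546635, -1.13517063],
       [ 0.        ,  0.        ,  0.        ,  1.        ]])}
top {'fovy': 50.00459135264448, 'cx': 286.4968878097917, 'cy': 206.05002474232728, 'camera_from_world': array([[ 0.01544859, -0.99986128,  0.00622565,  0.0152283 ],
       [ 0.99626957,  0.01592119,  0.08481425, -0.66009578],
       [-0.0849016 ,  0.00489217,  0.99637733, -1.00069489],
       [ 0.        ,  0.        ,  0.        ,  1.        ]])}
0.1 [0.29085064 0.60867232 0.23054786] [ 2.65680053e+00  1.67503582e+00 -1.90481400e-03] 0.0852162537235903
```

View pics/scene0.png

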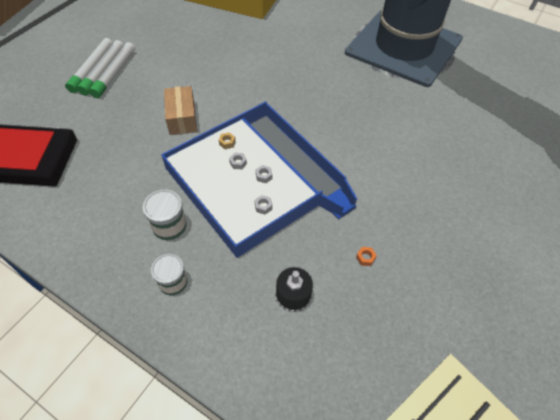

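View pics/top0.png

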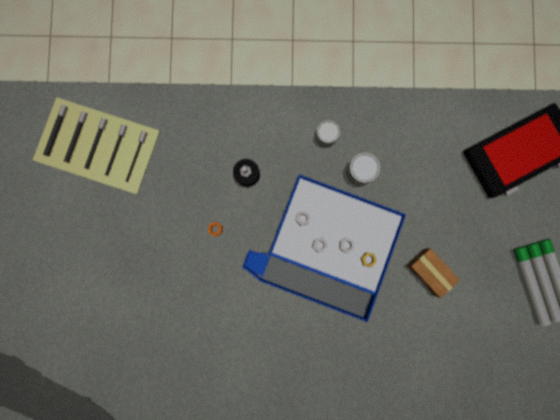

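```bash
cat > h.py <<'E'
import numpy as np,cv2
def ray(im,uv):
    f=im["color"].shape[0]/2/np.tan(np.radians(im["fovy"])/2)
    T=im["camera_from_world"];R=T[:3,:3];c=-R.T@T[:3,3]
    d=R.T@np.array([(uv[0]-im["cx"])/f,-(uv[1]-im["cy"])/f,-1.0]);return c,d
def onz(im,uv,z):
    c,d=ray(im,uv);return c+d*(z-c[2])/d[2]
def proj(im,p):
    f=im["color"].shape[0]/2/np.tan(np.radians(im["fovy"])/2)
    q=im["camera_from_world"]@np.append(p,1);return np.array([im["cx"]+f*q[0]/-q[2],im["cy"]-f*q[1]/-q[2]])
def deck(im):
    b=im["color"].astype(int);m=((b.min(2)>175)).astype(np.uint8)
    n,l,s,c=cv2.connectedComponentsWithStats(m)
    x0={True:0}
    best=None
    for i in range(1,n):
        cx,cy=c[i]
        if 100<cx<450 and 100<cy<330 and (best is None or s[i,4]>s[best,4]):best=i
    m=(l==best).astype(np.uint8)
    cs,_=cv2.findContours(m,cv2.RETR_EXTERNAL,cv2.CHAIN_APPROX_NONE)
    k=max(cs,key=cv2.contourArea);hull=cv2.convexHull(k)
    return m,k,hull
def nuts(im):
    m,k,h=deck(im);full=np.zeros_like(m);cv2.drawContours(full,[h],-1,1,-1)
    full=cv2.erode(full,np.ones((5,5)))
    g=im["color"].astype(int)
    hole=((full>0)&((g.min(2)<185))).astype(np.uint8)
    cs,_=cv2.findContours(hole,cv2.RETR_EXTERNAL,cv2.CHAIN_APPROX_NONE)
    out=[]
    for c in cs:
        if cv2.contourArea(c)<40: continue
        (x,y,w,hh)=cv2.boundingRect(c);mm=np.zeros_like(m);cv2.drawContours(mm,[c],-1,1,-1)
        px=g[mm>0];M=cv2.moments(c)
        out.append((M["m10"]/M["m00"],M["m01"]/M["m00"],cv2.contourArea(c),w,hh,(px[:,2]-px[:,0]).mean()))
    return out
E
python3 - <<'E'
from h import *;import pickle
d=pickle.load(open("im0.pkl","rb"))
for n in d:
    im=d[n];m,k,h=deck(im);e=cv2.approxPolyDP(h,0.03*cv2.arcLength(h,True),True)[:,0]
    rr=cv2.boxPoints(cv2.minAreaRect(h))
    print(n,cv2.contourArea(h))
    for p in e: print(p,onz(im,p,.032).round(4))
    for o in nuts(im): print(np.round(o,1),onz(im,o[:2],.04).round(4))
im=d["top"]["color"];cv2.imwrite("pics/z.png",cv2.resize(im[160:340,230:480],None,fx=3.2,fy=3.2,interpolation=2))
im=d["scene"]["color"];cv2.imwrite("pics/z2.png",cv2.resize(im[80:310,130:380],None,fx=2.6,fy=2.6,interpolation=2))
E
```

```text
scene 9197.0
[313 194] [0.5565 0.0511 0.032 ]
[235 242] [ 0.7205 -0.0097  0.032 ]
[168 158] [ 0.6385 -0.2321  0.032 ]
[241 120] [ 0.473  -0.1736  0.032 ]
[263.2 205.3 231.5  18.   18.    0.4] [ 0.6338 -0.009   0.04  ]
[263.5 174.6 205.5  18.   18.    0.3] [ 0.5745 -0.048   0.04  ]
[237.8 161.5 206.   18.   16.    0.6] [ 0.575 -0.108  0.04 ]
[226.7 140.5 228.   18.   18.   56.7] [ 0.5424 -0.1587  0.04  ]Traceback (most recent call last):
  File "<stdin>", line 4, in <module>
  File "h.py", line 21, in deck
    k=max(cs,key=cv2.contourArea);hull=cv2.convexHull(k)
ValueError: max() iterable argument is empty
```

```bash
sed -i 's/def deck(im):/def thr(im):\n    return 175 if abs(im["camera_from_world"][2,2])<.9 else 135\ndef deck(im):/; s/b.min(2)>175/b.min(2)>thr(im)/; s/g.min(2)<185/g.min(2)<thr(im)+10/' h.py
python3 - <<'E'
from h import *;import pickle
d=pickle.load(open("im0.pkl","rb"))
print(d["top"]["color"][[200,230,270,215]][:,[320,310,340]])
im=d["top"]["color"];cv2.imwrite("pics/z.png",cv2.resize(im[160:340,230:480],None,fx=3.2,fy=3.2,interpolation=2))
im=d["scene"]["color"];cv2.imwrite("pics/z2.png",cv2.resize(im[80:310,130:380],None,fx=2.6,fy=2.6,interpolation=2))
for n in d:
    im=d[n];m,k,h=deck(im);e=cv2.approxPolyDP(h,0.03*cv2.arcLength(h,True),True)[:,0]
    print(n,cv2.contourArea(h))
    for p in e: print(p,onz(im,p,.032).round(4))
    for o in nuts(im): print(np.round(o,1),onz(im,o[:2],.04).round(4))
E
```

```text
[[[171 170 168]
  [173 170 171]
  [173 171 168]]

 [[175 175 172]
  [172 170 167]
  [169 167 165]]

 [[159 138 130]
  [120  76  61]
  [172 168 165]]

 [[170 170 168]
  [169 168 166]
  [171 169 167]]]
scene 9197.0
[313 194] [0.5565 0.0511 0.032 ]
[235 242] [ 0.7205 -0.0097  0.032 ]
[168 158] [ 0.6385 -0.2321  0.032 ]
[241 120] [ 0.473  -0.1736  0.032 ]
[263.2 205.3 231.5  18.   18.    0.4] [ 0.6338 -0.009   0.04  ]
[263.5 174.6 205.5  18.   18.    0.3] [ 0.5745 -0.048   0.04  ]
[237.8 161.5 206.   18.   16.    0.6] [ 0.575 -0.108  0.04 ]
[226.7 140.5 228.   18.   18.   56.7] [ 0.5424 -0.1587  0.04  ]
top 8466.5
[400 217] [ 0.6386 -0.2329  0.032 ]
[374 290] [ 0.4736 -0.1735  0.032 ]
[273 251] [0.5572 0.0545 0.032 ]
[301 179] [ 0.7221 -0.0066  0.032 ]
[368.1 259.3 184.5  17.   16.   51.2] [ 0.542  -0.1587  0.04  ]
```

View pics/z.png

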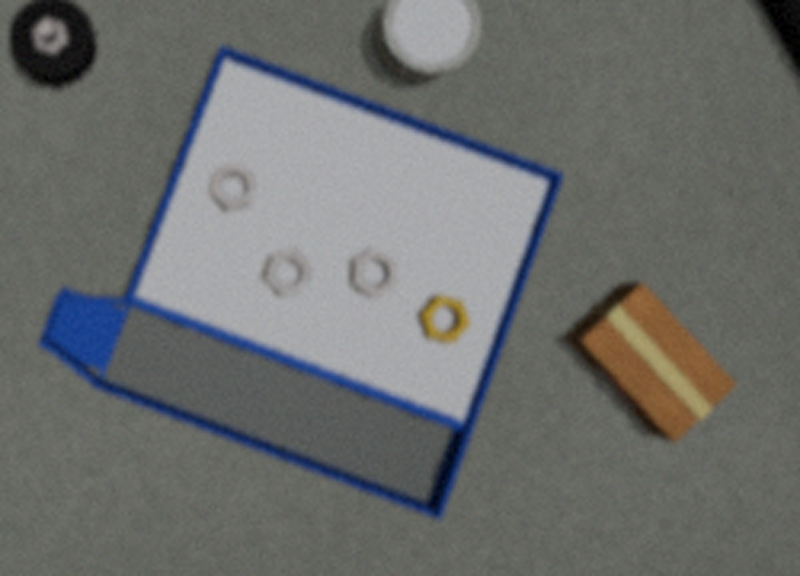

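View pics/z2.png

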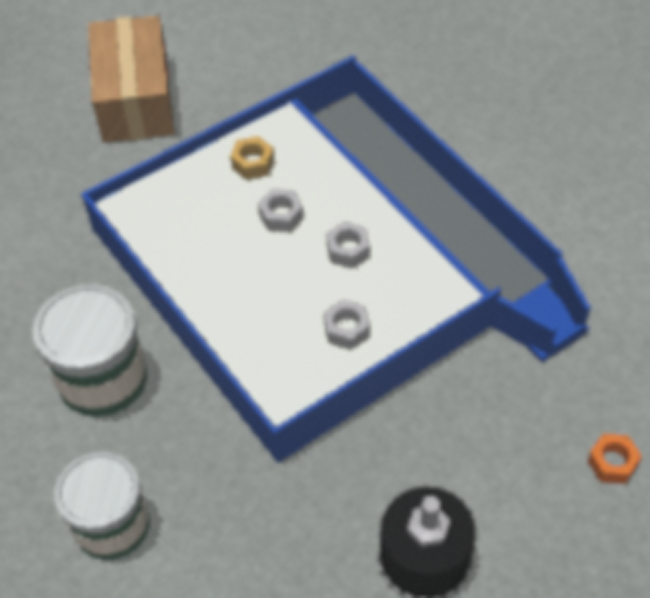

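```bash
cat >> h.py <<'E'
YAW=-0.350
ex=np.array([np.cos(YAW),np.sin(YAW)]);ey=np.array([-ex[1],ex[0]])
E
python3 - <<'E'
from h import *;import pickle
d=pickle.load(open("im0.pkl","rb"))
im=d["top"]
# blue outer contour top
hsv=cv2.cvtColor(im["color"],cv2.COLOR_BGR2HSV)
m=cv2.inRange(hsv,(105,110,40),(125,255,255));n,l,s,c=cv2.connectedComponentsWithStats(m)
i=1+np.argmax(s[1:,4]);m=(l==i).astype(np.uint8)
v,u=np.nonzero(m)
P=np.array([onz(im,p,.044)[:2] for p in zip(u,v)])
a,b=P@ex,P@ey
print("blue ext ex",a.min(),a.max(),"ey",b.min(),b.max())
# row profile: blue count along ex, mid-body
h=np.histogram(a[(b>np.median(b)-.05)&(b<np.median(b)+.05)],40);print(np.c_[h[1][:-1],h[0]].round(3).tolist())
c4=np.array([onz(im,p,.032)[:2] for p in [(400,217),(374,290),(273,251),(301,179)]])
print(c4@ex,c4@ey)
for n,L in(("scene",[(263.2,205.3),(263.5,174.6),(237.8,161.5),(226.7,140.5)]),("top",[(302.2,218.8),(319.4,245),(345.9,245),(368.1,259.3)])):
    for p in L:
        q=onz(d[n],p,.04)[:2]; print(n,q.round(4),(q@ex).round(4),(q@ey).round(4))
E
```

```text
blue ext ex 0.433467936736598 0.6888221488140949 ey -0.007464414506940016 0.2946618075159273
[[0.433, 130.0], [0.44, 4.0], [0.446, 0.0], [0.453, 0.0], [0.459, 0.0], [0.465, 0.0], [0.472, 0.0], [0.478, 0.0], [0.484, 0.0], [0.491, 57.0], [0.497, 77.0], [0.504, 0.0], [0.51, 0.0], [0.516, 0.0], [0.523, 0.0], [0.529, 0.0], [0.536, 0.0], [0.542, 0.0], [0.548, 0.0], [0.555, 0.0], [0.561, 0.0], [0.567, 0.0], [0.574, 0.0], [0.58, 0.0], [0.587, 0.0], [0.593, 0.0], [0.599, 0.0], [0.606, 0.0], [0.612, 0.0], [0.618, 0.0], [0.625, 0.0], [0.631, 0.0], [0.638, 0.0], [0.644, 0.0], [0.65, 0.0], [0.657, 0.0], [0.663, 0.0], [0.669, 0.0], [0.676, 5.0], [0.682, 118.0]]
[0.67971077 0.5044234  0.50472238 0.68054804] [ 1.90393703e-04 -5.90113106e-04  2.42246000e-01  2.41396406e-01]
scene [ 0.6338 -0.009 ] 0.5984 0.2089
scene [ 0.5744 -0.0481] 0.5561 0.1518
scene [ 0.575  -0.1079] 0.5771 0.0959
scene [ 0.5425 -0.1587] 0.5641 0.0369
top [ 0.6305 -0.0102] 0.5958 0.2067
top [ 0.5723 -0.0495] 0.5546 0.1498
top [ 0.5732 -0.1089] 0.5758 0.0942
top [ 0.5421 -0.1588] 0.5637 0.0367
```

```bash
cat >> h.py <<'E'
O=np.array([0.580,0.1215])
def W(tx,ty,z):
    return np.append(ex*(O[0]+tx)+ey*(O[1]+ty),z)
th=np.arctan2(ey[1],ey[0])/2
ROT=np.pi*np.array([np.cos(th),np.sin(th),0])
def sweep(arm,nx,ny,zt=0.035,end=-0.083,first=False):
    x0=nx+0.040
    if first: arm.movep(W(x0,ny,.12),ROT)
    else: arm.move_l(W(x0,ny,.09),ROT,.25)
    if first: arm.move_gripper(.016)
    s=arm.observe();print(s["time"],s["tcp_pos"],W(x0,ny,.12),s["gripper_width"],s["force"].round(2))
    arm.move_l(W(x0,ny,zt),ROT,.1)
    print("down f",arm.observe()["force"].round(2),arm.observe()["tcp_pos"])
    arm.move_l(W(nx-.02,ny,zt),ROT,.08); print("mid f",arm.observe()["force"].round(2))
    arm.move_l(W(end,ny,zt),ROT,.08); print("end f",arm.observe()["force"].round(2))
    arm.hold(.2)
    arm.move_l(W(end,ny,.08),ROT,.2)
def look(arm,k):
    o=[]
    for n in("top","scene"):
        im=arm.get_image(n);c=im["color"]
        c=c[160:340,230:480] if n=="top" else c[80:310,130:380]
        o.append(cv2.resize(c,(390,330),interpolation=2))
    cv2.imwrite(f"pics/{k}.png",np.hstack(o))
    s=arm.observe();print("t",s["time"],s["tcp_pos"].round(3))
E
python3 - <<'E'
from workcell import arm
from h import *
sweep(arm,.017,.086,first=True); look(arm,"a1")
E
```

```text
3.3917 [ 0.66952431 -0.02354889  0.12000669] [ 0.66953171 -0.02350607  0.12      ] 0.015889503812462003 [ 0.61  0.27 -0.19]
down f [ 0.3  -0.16  0.01] [ 0.6700037  -0.02356147  0.03566041]
mid f [ 0.12 -0.08  0.01]
end f [-0.62  0.76 -0.66]
t 7.1167 [0.538 0.024 0.08 ]
```

View pics/a1.png

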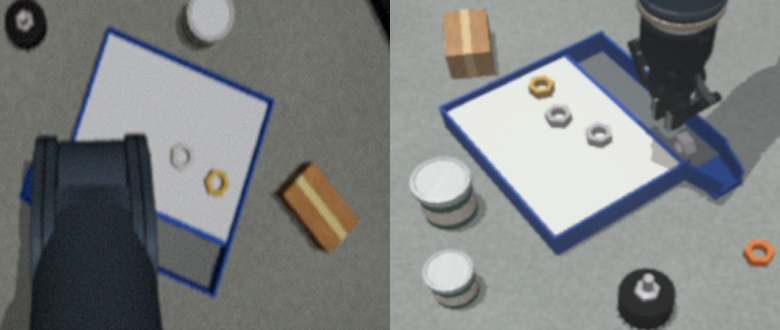

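The first nut is at or over the open edge (right view, about (680,145)), but the gripper partly hides it. I'll sweep the next nut and then look again.

Run:
```python
from workcell import arm
from h import *
sweep(arm,-.025,.029)
arm.move_l(W(.037,-.027,.09),ROT,.25); look(arm,"a2")
```

```text
7.725 [ 0.60999686 -0.06311007  0.08897699] [ 0.61053288 -0.0626486   0.12      ] 0.016394377335102187 [-1.18  0.02 -0.24]
down f [-0.4  -0.46  0.64] [ 0.61072641 -0.06241124  0.0352953 ]
mid f [ 0.16 -0.34  0.26]
end f [ 0.77  0.66 -0.15]
t 11.3083 [ 0.611 -0.122  0.089]
```

View pics/a2.png

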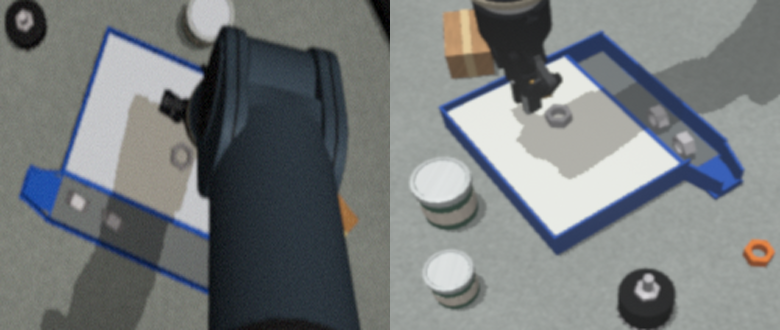

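Run:
```python
from workcell import arm
from h import *
sweep(arm,-.003,-.027)
arm.move_l(W(-.02,.02,.2),ROT,.3)
q=arm.observe()["joints"].copy(); q[0]+=0.75   # swing aside
print(q); arm.set_joints(q); look(arm,"a3")
for n in("top","scene"):
    im=arm.get_image(n);p=proj(im,W(-.115,.03,.015)).astype(int);c=im["color"][p[1]-55:p[1]+55,p[0]-70:p[0]+70]
    cv2.imwrite(f"pics/a3{n}.png",cv2.resize(c,None,fx=5,fy=5,interpolation=2))
```

```text
11.5583 [ 0.61180322 -0.12214747  0.09012809] [ 0.61199681 -0.12279723  0.12      ] 0.015982021143771084 [-0.5   0.31  0.82]
down f [-0.11  0.18 -0.04] [ 0.61224326 -0.12293769  0.03524226]
mid f [ 0.84 -0.04 -0.12]
end f [-0.28 -0.44  0.55]
[ 0.69020868  0.46426148  0.12140479  1.75010525 -0.06735709  0.93314046
  1.31017521]
t 16.9167 [ 0.381 -0.433  0.199]
```

View pics/a3.png

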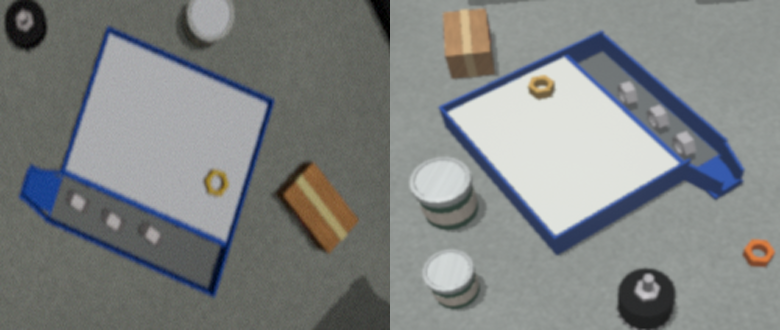

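View pics/a3scene.png

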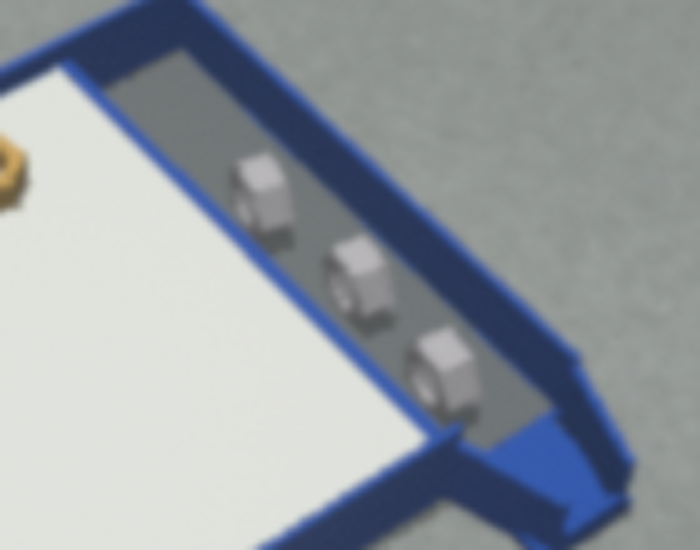

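View pics/a3top.png

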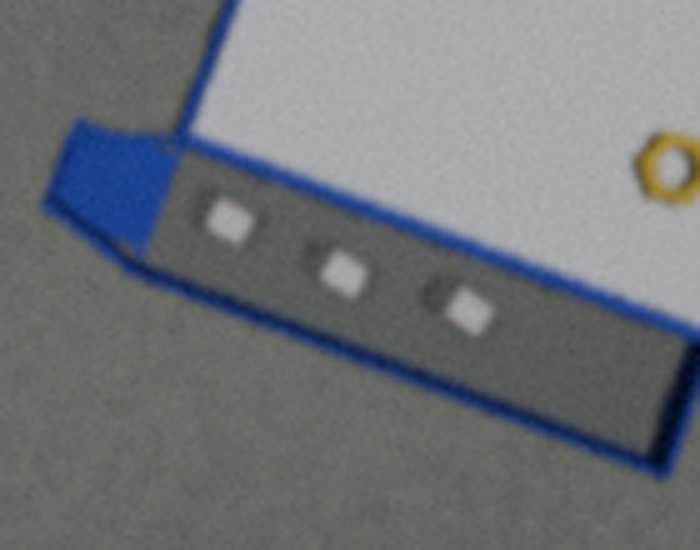

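Run:
```python
from h import *;import pickle
d=pickle.load(open("im0.pkl","rb"))
for n,L in(("top",[(230,221),(345,274),(470,311)]),("scene",[(262,172),(362,255),(445,348)])):
    im=d[n];p=proj(im,W(-.115,.03,.015)).astype(int)
    for q in L:
        uv=np.array(q)/5+p-[70,55]
        w=onz(im,uv,.036)[:2];print(n,(w@ex-O[0]).round(4),(w@ey-O[1]).round(4))
```

```text
top -0.1095 0.0906
top -0.1131 0.0342
top -0.1085 -0.0238
scene -0.1088 -0.0213
scene -0.1136 0.0373
scene -0.1098 0.0926
```

Run:
```python
from workcell import arm
from h import *;import pickle
d=pickle.load(open("im0.pkl","rb"))
a=arm.get_image("scene");print(nuts(a))
D=np.abs(a["color"].astype(int)-d["scene"]["color"]).max(2)
for n,(u,v) in dict(brass=(227,140),carton=(180,110),tin=(164,214),tin2=(169,273),saw=(294,288),orange=(367,256)).items(): print(n,D[v-25:v+25,u-25:u+25].mean().round(2) if n!="brass" else D[v-9:v+9,u-9:u+9].mean().round(2))
arm.hold(.5);arm.hand_in();print(arm.observe()["time"])
```

```text
[(226.7135531135531, 140.43809523809523, 227.5, 18, 18, np.float64(56.74015748031496))]
brass 0.71
carton 0.79
tin 0.75
tin2 0.77
saw 0.86
orange 0.76
the job is handed in; nothing more can be done
the job is handed in; nothing more can be done
```

I swept the three steel nuts one at a time across the deck and over the open edge, with the fingertips 16 mm apart. All three are in the trough, and I handed the job in at about 17.5 s of the 53 s allowed, with the arm swung clear.

- **Steel nuts:** two views put them at tray x of about -110, -113 and -109 mm, and y of about +91, +35 and -23 mm. They landed standing on a side flat rather than on a face. I left them that way, because the trough is too narrow to tip them flat without leaving one leaning on the wall.
- **Brass nut:** it did not move; its image centre shifted by less than 0.1 px.
- **Things around the tray:** the carton, hole saw, both tins and the orange nut look the same in the before and after images, to within image noise.
- **Forces:** wrist force readings, taken between moves, stayed below about 2 N.

No check failed or disagreed by more than about 3 mm.

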